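# Find the key that opens the display case

## Task

Open the locked display case: find the one key that turns clockwise in its lock by trying the keys from the wooden block in turn, and leave that key in the lock. Stand the keys that do not turn in the block again, and lift the lid until it stands open by itself, a little past half a right angle. Do not knock over or push away the jar, the bottle and the brush.

Things in the scene. Friction and masses are not known exactly. Their poses are not given: they have to be found in the camera images.
- case: low grey display case, fixed, 280 mm deep (case x, front at -x), 320 wide (case y), 100 high; origin in the centre of its underside. On top a lock rail 72 mm deep along the front, behind it the lid. The right key turns clockwise seen from above: free for 0.2 rad, then a light drag (0.06 N m), stop at 1.5 to 1.65. The lid is free from about 1.0 rad (turn 1.4). A turned key is captive.
- keyhole (a point): centre of the keyhole, in the top face of a steel lock plate 44 mm square, flush in the rail 100 mm above the table; axes as the case. A hole for the 10 mm shank (about 1.2 mm play all round) with a slot 7.5 mm wide, 26.5 long along case y for the bit. A key goes straight down, bit along case y, 50 mm, until its collar lies on the plate.
- key_block: wooden block fixed to the table, 56 mm (x) by 164 mm (y) by 60 mm high, origin in the centre of its underside. Three slots in its top, 14 mm (x) by 28 mm (y), 52 deep, at block y = -50, 0 and +50 mm; a key stands in each, collar on the block, bit along block y. A key put back may stand in any slot.
- key_a: one of three outwardly alike double-bit keys, 70 g, standing in the block. Origin: on the axis at the underside of the collar (22 mm across, 4 thick); z up. Round black head, 13 mm in diameter, 10 to 40 mm above the origin, a steel mark on top along body y. Below: 10 mm shank, flat bit 5 mm thick and 24 wide (along y) from 11.5 to 40 mm down, blade tip 16 by 3.5 mm to 47, 12 by 2 mm at its end 50 mm down.
- key_b: second key, origin, axes and outer sizes as key_a; a half turn about z gives the same key. The keys differ only in the height of one 8 mm cut in the bit, hidden while a key stands in the block. Any of the three may be the right one; it changes from run to run.
- key_c: third key, origin, axes and outer sizes as key_a. A wrong key goes into the lock just as deep as the right one, but meets a hard stop after turning about 0.3 rad; turn it back to draw it out. Turned on by force, its round head slips in the fingers (at about 0.4 N m).
- lid (a joint): opening angle of the lid in rad, 0 shut, up to 1.45; a framed acrylic lid, 0.55 kg, hinged along its far edge. Stiff hinge: it stays at any angle; lifting it by the handle takes about 6 to 10 N.
- lid_handle (a point): middle of the lid's handle bar: 10 mm in diameter, 110 long, parallel to case y, 38 mm above the lid on two end posts; 75 mm behind the keyhole when shut. The point turns with the lid.
- lid_hinge (a point): middle of the lid's hinge axis (along case y), 160 mm behind the handle and 45 mm lower when shut.
- jar: small clear jar with a red lid, 52 mm in diameter, 55 high, bystander; origin in the centre of its underside.
- wash_bottle: white plastic bottle, 58 mm in diameter, 125 high, bystander; origin in the centre of its underside.
- brush: flat brush with a red handle lying on the table, 190 mm long, bystander; origin under its middle.

How it is judged (in metres and radians):
On the way:
1. the right key is seated in the lock and turned, the lid still shut (((distance between key_a and keyhole below 0.006 m and angle between the y axis of key_a and the y axis of case, either way round above 0.9 rad) or (distance between key_b and keyhole below 0.006 m and angle between the y axis of key_b and the y axis of case, either way round above 0.9 rad) or (distance between key_c and keyhole below 0.006 m and angle between the y axis of key_c and the y axis of case, either way round above 0.9 rad)) and value of joint lid below 0.1 rad), for 0.1 s.
At the end, for the whole second after the job is handed in: the lid stands open by at least 0.75 rad (43 degrees) and at rest; one key sits in the keyhole (origin within 6 mm of it), the other two stand upright in slots of the key block (collar within 6 mm of its top, tilt under 0.2 rad), all at rest and released (value of joint lid above 0.75 rad and velocity of joint lid below 0.05 rad/s and ((distance between key_a and keyhole below 0.006 m and (z of key_b in the frame of key_block between 0.054 and 0.066 m and x of key_b in the frame of key_block between -0.012 and 0.012 m and y of key_b in the frame of key_block between -0.062 and 0.062 m and angle between key_b's own z axis and vertical below 0.2 rad) and (z of key_c in the frame of key_block between 0.054 and 0.066 m and x of key_c in the frame of key_block between -0.012 and 0.012 m and y of key_c in the frame of key_block between -0.062 and 0.062 m and angle between key_c's own z axis and vertical below 0.2 rad)) or (distance between key_b and keyhole below 0.006 m and (z of key_a in the frame of key_block between 0.054 and 0.066 m and x of key_a in the frame of key_block between -0.012 and 0.012 m and y of key_a in the frame of key_block between -0.062 and 0.062 m and angle between key_a's own z axis and vertical below 0.2 rad) and (z of key_c in the frame of key_block between 0.054 and 0.066 m and x of key_c in the frame of key_block between -0.012 and 0.012 m and y of key_c in the frame of key_block between -0.062 and 0.062 m and angle between key_c's own z axis and vertical below 0.2 rad)) or (distance between key_c and keyhole below 0.006 m and (z of key_a in the frame of key_block between 0.054 and 0.066 m and x of key_a in the frame of key_block between -0.012 and 0.012 m and y of key_a in the frame of key_block between -0.062 and 0.062 m and angle between key_a's own z axis and vertical below 0.2 rad) and (z of key_b in the frame of key_block between 0.054 and 0.066 m and x of key_b in the frame of key_block between -0.012 and 0.012 m and y of key_b in the frame of key_block between -0.062 and 0.062 m and angle between key_b's own z axis and vertical below 0.2 rad))) and linear speed of each of key_a, key_b, key_c below 0.03 m/s); the robot touches nothing.
It fails at once if the jar was pushed away (moved more than 40 mm) (distance of jar from where it was at the start of the episode above 0.04 m).
It fails at once if the wash bottle was pushed away (moved more than 40 mm) (distance of wash_bottle from where it was at the start of the episode above 0.04 m).
It fails at once if the brush was pushed away (moved more than 40 mm) (distance of brush from where it was at the start of the episode above 0.04 m).
It fails at once if the jar was knocked over (angle between jar's own z axis and vertical above 0.6 rad).
It fails at once if the wash bottle was knocked over (angle between wash_bottle's own z axis and vertical above 0.6 rad).
It also fails if it takes over 72 s, if anything falls off the work surface, if the arm or the gripper's body presses on something with over 40 N, if the wrist force passes 120 N, or if a joint passes its speed limit or range.

## Robot

A 6-joint arm with a two-finger parallel gripper is mounted at the origin on the work surface. World frame = base frame: x ahead of the robot, y to its left, z up, the work surface at z = 0. Lengths are in mm, angles in rad, forces in N, time in s.
With the tool pointing down it reaches from about 350 to 875 mm from the base axis. Payload 4.2 kg.
Tool frame: the origin (TCP) lies at the very end of the fingers, on their centre line; the grasp point (between the pads) lies 19 mm behind it; z points along the fingers, y is the line along which they close (so a half turn about z gives the same grasp; the last joint's range is limited). The gripper opens to 85 mm and grips with 20 to 120 N. Pads are 22 mm wide; open, the fingers measure 114 mm over their backs; the gripper's body (76 mm by 85 mm) begins 54 mm behind the grasp point. The pads swing forward as they close: fully open they stand 13 mm farther back than shut.
Start: joints at [-0.842, 0.385, 0.008, 0, -1.194, -0.259], TCP at [282.954, -557.258, 231.312] pointing down, gripper open.
Joint ranges: [-3.14, 3.14], [-1.21, 2.06], [-1.07, 1.41], [-3.16, 2.05], [-2.99, -0.16], [-3.1, 3.1]. Speed limits (rad/s): [2.79, 2.79, 3.14, 3.14, 3.14, 3.14].

## Interface

Orientations are given as a unit quaternion [x, y, z, w].
In Python, from bench import arm, optics gives the robot as it stands. The module is installed in compiled form; this text tells all that it offers.
- The arm moves only by the tool step_arm, never from a script. Its argument "motion" is a list of rows, each an object with "dr": the turn, a rotation vector about the tool's x, y, z in units of 8 degrees (1.0 is 8 degrees), a list of three; "slide": the shift along the tool's x, y, z in mm, a list of three; "jaw": the finger opening in mm, from 0 to 85.4. A call has exactly 8 rows; each row is the pose to reach, as a shift and turn from the pose commanded when the call began, along the tool's axes at that moment; what a row does not reach only later rows make up. A row lasts 1/8 s, in which the tool goes at most 62.5 mm and 10.7 degrees, less where a joint would pass 70% of its speed; a pose out of reach is approached as far as the arm can. A call with a gripper value outside its range is refused whole. The fingers move at their own pace and stop on an object; the grip force is fixed at half the most. Time passes only in rows, so rows that repeat a pose let the fingers close, or fill a call up. It gives the time, the measured TCP pose, the force, the opening and the grip force at its end, in the units of the state.
- arm.read_state(): the state, without advancing time (a new reading comes with each control period).
- optics.get_image(name): name is "scene" or "top"; returns the picture (400x640x3 uint8, blue, green, red); there is no depth.
- optics.camera_info(name): a dict with "camera_matrix" (3x3 intrinsics, pixels), "view" (4x4, takes a point from world to camera coordinates). Camera axes: x right, y up, looking along -z (the intrinsics and any distortion apply to the point x, -y, -z); pixel columns grow to the right and rows downward; lengths in mm; the calibration is good to about 2 mm. A picture is of the moment at which its call begins. camera_info takes no time and is no camera call.
- arm.job_done(): hands the job in; it is judged then, once.
The state is a dict: "clock": time; "joints": joint angles; "joint_vel": joint speeds; "joint_efforts": joint torques, N m; "position": TCP position; "ee_rot": TCP orientation; "contact_force": force on the tool from outside, world axes, zero at the start; "wrist_torque": the same for the moment, N m; "gripper_width": finger opening in mm; "grasp_force": force on a finger pad.
Only numpy, scipy, OpenCV 4.12 (cv2) and the standard library are available. Lean on these libraries where they do the work, as an engineer would, in place of code of your own. Each camera call takes 0.05 s, during which the arm holds its last target. There are 200 camera calls.

## Working session

There is one attempt and no reset: what is moved stays moved. The work goes in short steps, Python scripts to look and compute and a tool call to move; the robot and the scene stay as the last step left them, time stands still between calls to the robot, and variables do not carry over. Pictures are saved under pics/ and viewed, at most 12 in all, crops included, and the job is handed in when it is done.

Besides the shell and the picture viewer there is one more tool, called after ">>>" by a JSON object that holds its "name" and its "arguments". step_arm: Moves the arm, as the interface text tells. Its arguments: {"type":"object","properties":{"motion":{"type":"array","items":{"type":"object","properties":{"dr":{"type":"array","items":{"type":"number"}},"slide":{"type":"array","items":{"type":"number"}},"jaw":{"type":"number"}}}}},"required":["motion"]}

```bash
mkdir -p pics; cat > h.py <<'E'
import numpy as np,cv2
from bench import arm,optics
from scipy.spatial.transform import Rotation as R
def ray(n,px):
    i=optics.camera_info(n);K=np.array(i["camera_matrix"],float);V=np.array(i["view"],float)
    d=np.linalg.inv(K)@[px[0],px[1],1];d=np.array([d[0],-d[1],-d[2]])
    Rt=V[:3,:3].T;return -Rt@V[:3,3],Rt@d
def onz(n,px,z):
    o,d=ray(n,px);return o+d*(z-o[2])/d[2]
def proj(n,p):
    i=optics.camera_info(n);K=np.array(i["camera_matrix"],float);V=np.array(i["view"],float)
    c=V[:3,:3]@p+V[:3,3];q=K@[c[0],-c[1],-c[2]];return q[:2]/q[2]
def two(a,b):
    (o,d),(p,e)=ray("scene",a),ray("top",b)
    s=np.linalg.lstsq(np.c_[d,-e],p-o,rcond=None)[0]
    x,y=o+s[0]*d,p+s[1]*e;return (x+y)/2,np.linalg.norm(x-y)
E
python3 - <<'E'
from h import *
for n in("scene","top"):
    im=optics.get_image(n);cv2.imwrite(f"pics/{n}0.png",im);i=optics.camera_info(n);print(i)
print(arm.read_state())
E
```

```text
{'camera_matrix': array([[361.83453548,   0.        , 323.98063787],
       [  0.        , 361.83453548, 197.49705422],
       [  0.        ,   0.        ,   1.        ]]), 'view': array([[-2.59278189e-01,  9.65615820e-01, -1.89976007e-02,
         2.15669052e+02],
       [-5.93453687e-01, -1.43768299e-01,  7.91923859e-01,
         2.56183776e+02],
       [ 7.61962953e-01,  2.16602780e-01,  6.10324253e-01,
        -1.20449258e+03],
       [ 0.00000000e+00,  0.00000000e+00,  0.00000000e+00,
         1.00000000e+00]])}
{'camera_matrix': array([[409.86758168,   0.        , 320.79441564],
       [  0.        , 409.86758168, 200.24384741],
       [  0.        ,   0.        ,   1.        ]]), 'view': array([[-1.74153968e-02, -9.99823795e-01, -7.00588094e-03,
        -5.97241161e+01],
       [ 9.84186759e-01, -1.83775233e-02,  1.76178008e-01,
        -5.67121963e+02],
       [-1.76275715e-01, -3.82688534e-03,  9.84333392e-01,
        -9.34177319e+02],
       [ 0.00000000e+00,  0.00000000e+00,  0.00000000e+00,
         1.00000000e+00]])}
{'clock': 0.1, 'joints': array([-8.42412543e-01,  3.85491510e-01,  6.76642627e-03, -4.11663603e-04,
       -1.19400296e+00, -2.58591723e-01]), 'joint_vel': array([-2.46632375e-05, -1.60962691e-03,  3.34148383e-03,  5.52617393e-04,
       -1.12838794e-03,  5.36140186e-04]), 'joint_efforts': array([-5.57414623e-04, -3.93321562e+01,  1.88929009e+01,  4.19794187e+00,
       -2.57846725e-03, -2.77926162e-06]), 'position': array([ 282.70978943, -556.82497001,  230.32882221]), 'ee_rot': array([-2.32667925e-01,  9.72555740e-01,  9.41248122e-04, -2.89036344e-04]), 'contact_force': array([ 0.07000404,  0.62156354, -0.00422175]), 'wrist_torque': array([0.01637898, 0.03588744, 0.02985653]), 'grasp_force': 0.0, 'gripper_width': 85.13879135367196}
```

View pics/scene0.png

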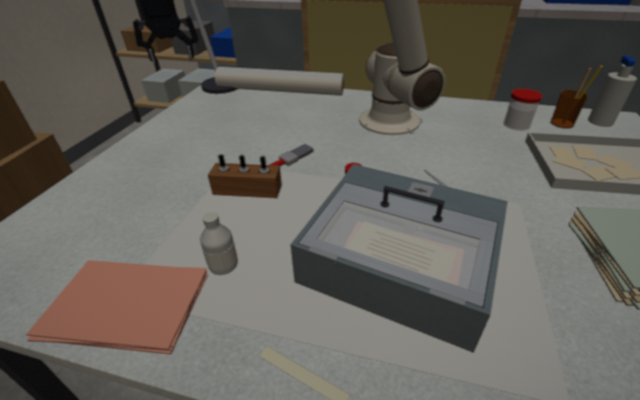

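View pics/top0.png

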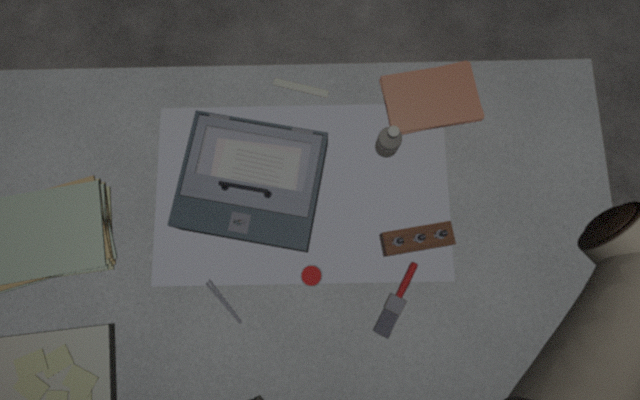

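The scene view shows three black heads at about (221,160), (242,162) and (263,163) on the block, with the case right of centre. In the top view the keys are near (398,240), (419,237) and (440,233), the lock plate at (240,223), the handle at (245,189), the jar at (312,275), the brush at (395,300) and the bottle at (389,141).

```bash
python3 - <<'E'
from h import *
t=cv2.imread("pics/top0.png");s=cv2.imread("pics/scene0.png")
def crop(im,x,y,w,h,k): 
    c=cv2.resize(im[y:y+h,x:x+w],None,fx=k,fy=k,interpolation=cv2.INTER_CUBIC);return cv2.convertScaleAbs(c,alpha=1.8)
a=crop(t,375,215,90,45,8)[:, :720];b=crop(t,165,170,170,85,4)
c=crop(s,200,145,90,55,4)
o=np.zeros((600,800,3),np.uint8);o[:300,:600]=cv2.resize(a,(600,300));o[300:300+255,:510]=b[:255,:510];o[300:520,515:515+285]=c[:220,:285]
cv2.imwrite("pics/c1.png",o)
# masks
hsv=cv2.cvtColor(t,cv2.COLOR_BGR2HSV)
def big(m,name,z):
    cs,_=cv2.findContours(m.astype(np.uint8),cv2.RETR_EXTERNAL,cv2.CHAIN_APPROX_NONE)
    for q in cs:
        if cv2.contourArea(q)>60:
            r=cv2.minAreaRect(q);print(name,r,[onz("top",p,z).round(0)[:2].tolist() for p in cv2.boxPoints(r)],onz("top",r[0],z).round(1))
H,S,V=cv2.split(hsv)
m=(H>5)&(H<18)&(S>100);m[:,:370]=0;m[:200]=0;big(cv2.morphologyEx(m.astype(np.uint8),cv2.MORPH_CLOSE,np.ones((9,9))),"block",60)
m=((H<5)|(H>170))&(S>150);big(m,"red",55)
print(t[223,232:250].tolist(),t[236,250].tolist(),t[200,210].tolist())
b=t.astype(int);m=(V<95)&(S>30)&(H>80)&(H<120);m[:,:150]=0;m[:,340:]=0;m[:90]=0
big(cv2.morphologyEx(m.astype(np.uint8),cv2.MORPH_CLOSE,np.ones((25,25))),"case",100)
for p,q in(((221,157),(398,239)),((242,158),(419,236)),((263,159),(440,233))): print(two(p,q))
E
```

```text
block ((417.2901611328125, 238.08673095703125), (22.089311599731445, 70.38042449951172), 80.07376098632812) [[483.0, -209.0], [509.0, -373.0], [458.0, -378.0], [432.0, -216.0]] [ 470.2 -293.7   60. ]
block ((610.52001953125, 223.36000061035156), (25.200002670288086, 68.80000305175781), 53.13010025024414) [[473.0, -662.0], [569.0, -805.0], [520.0, -833.0], [426.0, -691.0]] [ 496.5 -747.4   60. ]
red ((310.5, 275.5), (17.0, 17.0), 90.0) [[408.0, -24.0], [408.0, -63.0], [369.0, -62.0], [370.0, -23.0]] [388.7 -43.1  55. ]
red ((406.52734375, 279.2397155761719), (5.627719879150391, 34.92496871948242), 24.443954467773438) [[344.0, -240.0], [415.0, -277.0], [409.0, -289.0], [338.0, -252.0]] [ 376.3 -264.5   55. ]
[[87, 85, 81], [80, 79, 78], [74, 74, 70], [81, 77, 72], [80, 74, 72], [67, 66, 54], [74, 71, 59], [61, 62, 62], [77, 73, 66], [71, 70, 67], [81, 75, 79], [83, 78, 78], [83, 78, 81], [85, 82, 79], [92, 85, 85], [92, 87, 87], [85, 83, 79], [79, 77, 74]] [78, 70, 69] [68, 63, 61]
case ((265.05621337890625, 125.61331939697266), (72.34175109863281, 7.552263259887695), 9.637537956237793) [[746.0, 144.0], [764.0, 141.0], [731.0, -27.0], [712.0, -24.0]] [738.2  58.1 100. ]
case ((247.8192596435547, 180.16421508789062), (142.0846710205078, 119.98165130615234), 9.865806579589844) [[502.0, 277.0], [784.0, 242.0], [716.0, -90.0], [442.0, -39.0]] [607.1  96.9 100. ]
(array([ 487.6464226 , -283.59709159,  105.25041697]), np.float64(95.50194034191016))
(array([ 472.82900535, -291.76126983,   94.65200451]), np.float64(4.021388941745912))
(array([ 464.28664105, -291.72631109,   98.46477984]), np.float64(89.32167392108812))
```

View pics/c1.png

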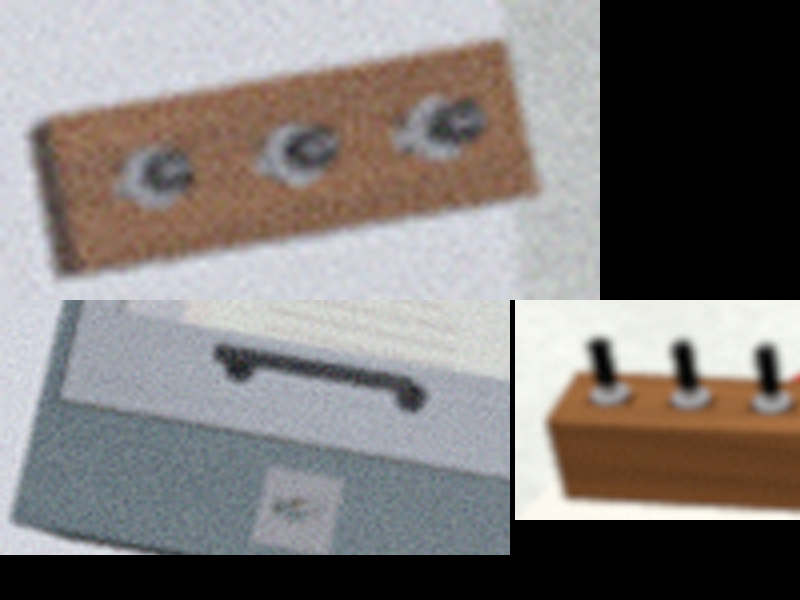

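The crop shows the block corners, three collars, and the lock plate with its keyhole. I'll convert these to world positions; the key order is reversed between the two views.

```bash
python3 - <<'E'
from h import *
A=lambda u,v:(375+(u+.5)/6.667-.5,215+(v+.5)/6.667-.5)
B=lambda u,v:(165+(u+.5)/4-.5,170+(v-300+.5)/4-.5)
for n,p in dict(c1=(155,178),c2=(297,155),c3=(437,132)).items(): print(n,onz("top",A(*p),63).round(1))
L=onz("top",A(65,195),60);Rr=onz("top",A(522,116),60);d=L-Rr;print("block",(L+Rr)/2,np.linalg.norm(d),np.degrees(np.arctan2(d[1],d[0])))
P=[onz("top",B(*p),100) for p in((265,465),(343,478),(330,553),(252,540))]
print("plate",np.mean(P,0),[np.linalg.norm(P[i]-P[i-1]).round(1) for i in range(4)])
for i in range(4): d=P[i]-P[i-1];print(np.degrees(np.arctan2(d[1],d[0])))
print("hole",onz("top",B(293,506),100))
E1,E2=[onz("top",B(*p),100) for p in((65,400),(510,477))];d=E1-E2;print("edge",np.degrees(np.arctan2(d[1],d[0])))
h1,h2=[onz("top",B(*p),143) for p in((218,352),(415,384))];d=h1-h2;print("handle",(h1+h2)/2,np.linalg.norm(d),np.degrees(np.arctan2(d[1],d[0])))
r=R.from_quat(arm.read_state()["ee_rot"]).as_matrix();print(r.round(3))
# scene heads
for q in((221,155),(242,156.5),(263,158)): print(onz("scene",q,100))
E
```

```text
c1 [ 463.4 -247.4   63. ]
c2 [ 470.5 -297.3   63. ]
c3 [ 477.7 -346.6   63. ]
block [ 470.64899154 -296.89794311   60.        ] 163.27944716820204 98.71743525690296
plate [510.91186067 115.54708312 100.        ] [np.float64(43.1), np.float64(45.2), np.float64(43.0), np.float64(44.8)]
-8.573266325104564
-100.54818730607319
170.94360017396366
79.54731324742227
hole [512.5762254  118.11784847 100.        ]
edge 79.05961533775647
handle [582.74874615  97.78213006 143.        ] 109.95779203877824 79.5564924527134
[[-0.892 -0.453 -0.001]
 [-0.453  0.892  0.002]
 [ 0.     0.002 -1.   ]]
[ 479.71978138 -343.80945788  100.        ]
[ 474.56854371 -292.26079991  100.        ]
[ 469.50408099 -241.58050248  100.        ]
```

```bash
cat >> h.py <<'E'
def to(p,yaw,s=None):
    "slide and dr taking the tool to p with its y axis at yaw (deg), pointing down"
    s=s or arm.read_state();Q=R.from_quat(s["ee_rot"]);a=np.radians(yaw)
    y=np.array([np.cos(a),np.sin(a),0]);z=np.array([0,0,-1]);T=R.from_matrix(np.c_[np.cross(y,z),y,z])
    print("slide",Q.inv().apply(np.array(p)-s["position"]).round(1).tolist(),"dr",(np.degrees((Q.inv()*T).as_rotvec())/8).round(2).tolist())
E
python3 -c "
from h import *
to((465,-246,125),188.7)"
```

```text
slide [-303.2, 194.5, 105.7] dr [0.01, 0.01, -8.97]
```

>>> {"name": "step_arm", "arguments": {"motion": [{"slide": [-50, 32, 17], "dr": [0, 0, -1.3], "jaw": 60}, {"slide": [-100, 64, 34], "dr": [0, 0, -2.6], "jaw": 60}, {"slide": [-150, 96, 52], "dr": [0, 0, -3.9], "jaw": 60}, {"slide": [-200, 128, 70], "dr": [0, 0, -5.2], "jaw": 60}, {"slide": [-250, 160, 87], "dr": [0, 0, -6.5], "jaw": 60}, {"slide": [-303, 194.5, 100], "dr": [0, 0, -7.8], "jaw": 60}, {"slide": [-303, 194.5, 105], "dr": [0, 0, -8.97], "jaw": 60}, {"slide": [-303, 194.5, 105], "dr": [0, 0, -8.97], "jaw": 60}]}}

```text
clock: 1.1
position: [464.9, -245.7, 125.5]
ee_rot: [0.758, -0.652, -0.001, 0.0]
contact_force: [0.2, 0.2, 0.4]
gripper_width: 60.0
grasp_force: 0.0
```

```bash
python3 - <<'E'
from h import *
to((465,-246,69),188.7);s=arm.read_state();print(s["clock"],s["position"],s["joints"],s["gripper_width"])
a=optics.get_image("scene");cv2.imwrite("pics/s1.png",a);b=optics.get_image("top");cv2.imwrite("pics/t1.png",b)
P=s["position"];print(proj("scene",P),proj("top",P))
o=np.hstack([cv2.convertScaleAbs(cv2.resize(a[90:210,180:310],(650,600),interpolation=2),alpha=1.5)])
cv2.imwrite("pics/c2.png",o)
E
```

```text
slide [0.3, -0.2, 56.5] dr [0.01, 0.01, -0.01]
1.1 [ 464.87895064 -245.74555603  125.52813849] [-1.77604253e-01  3.24155717e-01 -3.79240332e-01 -2.25016119e-04
 -8.69433684e-01  3.28862923e-01] 60.02113909267841
[260.73004995 147.15771873] [402.1603216 238.3807924]
```

View pics/c2.png

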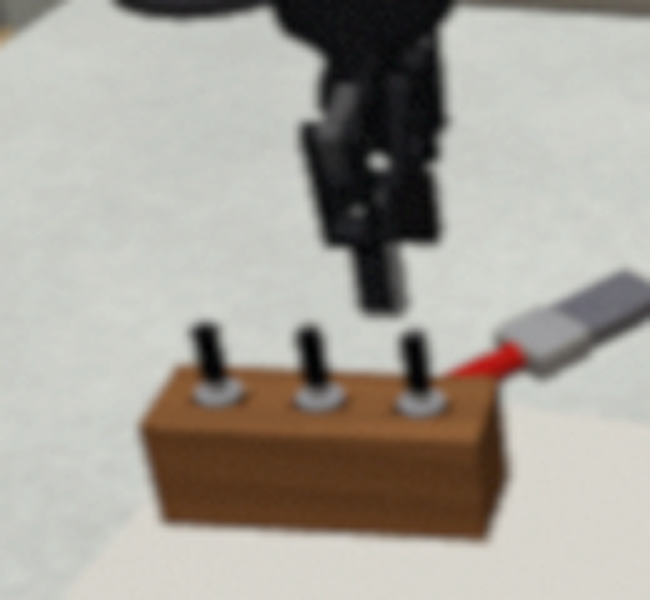

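The gripper hangs above the right-hand key, whose head is at scene (262,158). The finger tips are near (256,152) and (262,138), which agrees with the projected TCP within about 2 px. I'll descend and grip.

>>> {"name": "step_arm", "arguments": {"motion": [{"slide": [1, -2, 20], "dr": [0, 0, 0], "jaw": 60}, {"slide": [2, -2, 40], "dr": [0, 0, 0], "jaw": 60}, {"slide": [2, -2, 56], "dr": [0, 0, 0], "jaw": 60}, {"slide": [2, -2, 56], "dr": [0, 0, 0], "jaw": 30}, {"slide": [2, -2, 56], "dr": [0, 0, 0], "jaw": 10}, {"slide": [2, -2, 56], "dr": [0, 0, 0], "jaw": 5}, {"slide": [2, -2, 56], "dr": [0, 0, 0], "jaw": 5}, {"slide": [2, -2, 56], "dr": [0, 0, 0], "jaw": 5}]}}

```text
clock: 2.2
position: [466.9, -248.8, 71.3]
ee_rot: [0.759, -0.652, 0.0, 0.0]
contact_force: [-3.7, -2.7, 5.9]
gripper_width: 11.6
grasp_force: 58.5
```

>>> {"name": "step_arm", "arguments": {"motion": [{"slide": [0, 0, -12], "dr": [0, 0, 0], "jaw": 5}, {"slide": [0, 0, -35], "dr": [0, 0, 0], "jaw": 5}, {"slide": [0, 0, -60], "dr": [0, 0, 0], "jaw": 5}, {"slide": [0, 0, -90], "dr": [0, 0, 0], "jaw": 5}, {"slide": [0, 0, -112], "dr": [0, 0, 0], "jaw": 5}, {"slide": [0, 0, -116], "dr": [0, 0, 0], "jaw": 5}, {"slide": [0, 0, -116], "dr": [0, 0, 0], "jaw": 5}, {"slide": [0, 0, -116], "dr": [0, 0, 0], "jaw": 5}]}}

```text
clock: 3.2
position: [466.8, -248.0, 185.2]
ee_rot: [0.759, -0.652, -0.001, 0.0]
contact_force: [-0.1, 0.3, -0.0]
gripper_width: 11.1
grasp_force: 58.4
```

```bash
python3 - <<'E'
from h import *
s=arm.read_state();print(s["clock"],s["position"])
to((511,115.5,183),169.3)
E
```

```text
3.2 [ 466.7885002  -248.03747177  185.16722588]
slide [-352.7, -98.5, 2.4] dr [0.01, 0.01, 2.42]
```

>>> {"name": "step_arm", "arguments": {"motion": [{"slide": [-40, -11, 0], "dr": [0, 0, 0.4], "jaw": 5}, {"slide": [-95, -27, 0], "dr": [0, 0, 0.8], "jaw": 5}, {"slide": [-155, -44, 0], "dr": [0, 0, 1.2], "jaw": 5}, {"slide": [-215, -60, 0], "dr": [0, 0, 1.6], "jaw": 5}, {"slide": [-275, -77, 1], "dr": [0, 0, 2.0], "jaw": 5}, {"slide": [-325, -91, 2], "dr": [0, 0, 2.3], "jaw": 5}, {"slide": [-352.7, -98.5, 2], "dr": [0, 0, 2.42], "jaw": 5}, {"slide": [-352.7, -98.5, 2], "dr": [0, 0, 2.42], "jaw": 5}]}}

```text
clock: 4.2
position: [511.3, 116.9, 183.1]
ee_rot: [-0.639, 0.769, 0.0, -0.001]
contact_force: [0.0, -0.0, -1.5]
gripper_width: 10.9
grasp_force: 58.4
```

```bash
python3 - <<'E'
from h import *
s=arm.read_state();P=s["position"];print(s["clock"],P)
a=optics.get_image("scene");cv2.imwrite("pics/s2.png",a);b=optics.get_image("top");cv2.imwrite("pics/t2.png",b)
for dz in(0,-24,-74):print(proj("scene",P+[0,0,dz]),proj("top",P+[0,0,dz]))
print(proj("scene",np.array([511,115.5,100])),proj("top",np.array([511,115.5,100])))
o=np.zeros((600,800,3),np.uint8)
o[:,:400]=cv2.convertScaleAbs(cv2.resize(a[125:225,385:452],(400,600),interpolation=2),alpha=1.5)
o[:,400:]=cv2.convertScaleAbs(cv2.resize(b[170:250,205:258],(400,600),interpolation=2),alpha=1.8)
cv2.imwrite("pics/c3.png",o)
E
```

```text
4.2 [511.34624697 116.89464653 183.14335197]
[426.74042944 154.27923882] [230.13864985 216.62138017]
[424.80485094 165.12549987] [232.6850567  218.17201892]
[421.02431639 186.31020756] [237.56882544 221.14599815]
[419.66862489 189.79658077] [239.01955994 221.79664531]
```

View pics/c3.png

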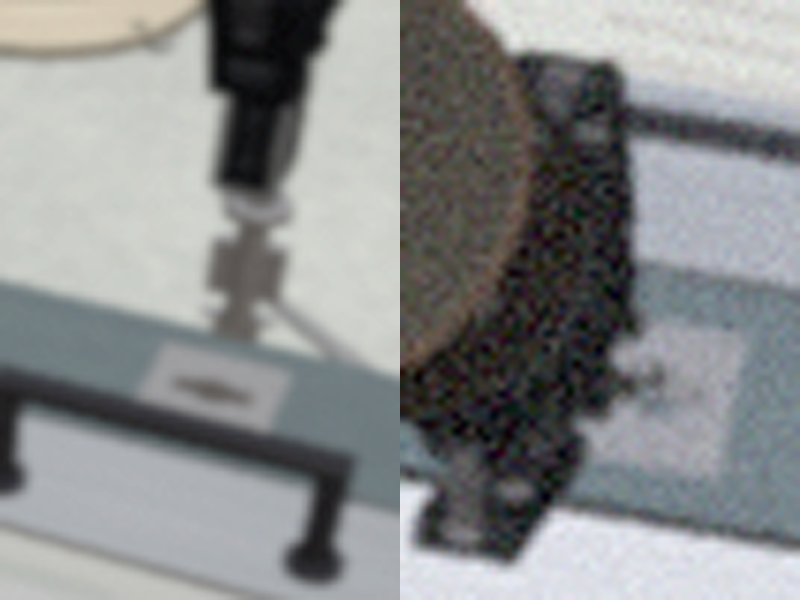

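The key hangs upright in the fingers: collar at scene (428.2,159.7), tip at (424.5,180.3). Plate centre is about (421.2,189.0) and the slot about (420.5,189.8). The key sits off the pads' middle towards +y. I'll measure the offset differentially.

```bash
python3 - <<'E'
from h import *
a=cv2.imread("pics/s2.png");P=np.array([511.3,116.9,183.1])
g=cv2.cvtColor(a,cv2.COLOR_BGR2GRAY)
print("plate rows");[print(r,g[r,405:440].tolist()) for r in range(180,200)]
C=lambda u,v:(385+(u+.5)/5.97-.5,125+(v+.5)/6-.5)
print("collar",onz("scene",C(258,205),P[2]-9.3)-P,"tip",onz("scene",C(238,333),P[2]-61.3)-P)
print("hole",onz("scene",C(212,389),100),"plate",onz("scene",C(216,384),100))
for d in((1,0),(0,1)): print(onz("scene",(420+d[0],189+d[1]),100)-onz("scene",(420,189),100))
E
```

```text
plate rows
180 [81, 81, 82, 80, 80, 81, 81, 81, 80, 82, 81, 83, 86, 90, 90, 82, 72, 67, 66, 66, 65, 66, 76, 100, 120, 129, 134, 135, 130, 119, 106, 101, 102, 107, 116]
181 [82, 82, 82, 82, 82, 83, 83, 85, 86, 84, 83, 82, 80, 81, 80, 78, 75, 73, 71, 70, 69, 69, 80, 102, 122, 130, 133, 135, 135, 132, 121, 110, 102, 100, 105]
182 [82, 82, 83, 83, 84, 83, 86, 92, 96, 94, 92, 90, 87, 85, 84, 82, 81, 80, 79, 77, 76, 76, 81, 93, 105, 112, 118, 123, 128, 130, 129, 123, 111, 102, 99]
183 [82, 82, 82, 82, 83, 84, 91, 99, 103, 104, 102, 101, 99, 96, 93, 92, 89, 86, 85, 84, 81, 80, 81, 83, 87, 90, 94, 99, 105, 112, 117, 119, 116, 106, 98]
184 [81, 82, 82, 82, 82, 87, 95, 103, 105, 105, 105, 105, 105, 104, 103, 101, 100, 98, 94, 92, 89, 86, 83, 83, 82, 82, 82, 82, 86, 90, 93, 98, 101, 101, 94]
185 [82, 82, 82, 81, 83, 90, 98, 104, 105, 105, 106, 107, 105, 106, 106, 106, 105, 105, 103, 101, 100, 98, 94, 91, 89, 86, 84, 83, 82, 82, 82, 83, 86, 87, 86]
186 [82, 82, 82, 82, 86, 94, 102, 105, 106, 104, 104, 105, 105, 105, 105, 106, 105, 106, 105, 106, 106, 105, 103, 101, 100, 97, 95, 90, 86, 82, 81, 8
[... 1564 characters left out ...]
53, 47, 41, 36, 32, 29, 30, 30, 30, 32, 33, 35, 34, 36, 38, 39, 42, 46, 53, 59, 63, 62, 64, 68, 71, 74, 75, 78, 80, 81, 80]
198 [93, 87, 82, 79, 74, 70, 63, 55, 50, 46, 41, 35, 30, 30, 30, 28, 32, 32, 33, 35, 36, 38, 38, 41, 41, 42, 45, 50, 54, 57, 62, 68, 72, 74, 77]
199 [111, 108, 106, 101, 94, 88, 82, 77, 73, 67, 62, 54, 49, 45, 41, 35, 31, 30, 29, 29, 30, 32, 34, 35, 37, 36, 38, 39, 41, 43, 45, 50, 55, 59, 64]
collar [-0.03004061  3.34171143 -9.3       ] tip [ -4.72889323   4.58798792 -61.3       ]
hole [509.49002459 116.25503481 100.        ] plate [506.28788273 117.40227941 100.        ]
[-4.69563435e-01  1.94879326e+00 -5.68434189e-14]
[ 3.45175031e+00  1.92569779e-01 -1.13686838e-13]
```

```bash
python3 - <<'E'
from h import *
to((511,112.5,157),169.3)
E
```

```text
slide [2.3, -0.6, 26.4] dr [0.01, -0.01, 0.01]
```

```bash
python3 - <<'E'
from h import *
s=arm.read_state();print(s["clock"],s["position"],s["contact_force"])
E
```

```text
4.3 [510.94232073 114.92298652 183.38062233] [-0.26574568 -0.39443931  0.10504188]
```

>>> {"name": "step_arm", "arguments": {"motion": [{"slide": [1.2, -0.6, 5], "dr": [0, 0, 0], "jaw": 5}, {"slide": [2.4, -0.6, 12], "dr": [0, 0, 0], "jaw": 5}, {"slide": [2.4, -0.6, 16], "dr": [0, 0, 0], "jaw": 5}, {"slide": [2.4, -0.6, 18], "dr": [0, 0, 0], "jaw": 5}, {"slide": [2.4, -0.6, 20], "dr": [0, 0, 0], "jaw": 5}, {"slide": [2.4, -0.6, 22], "dr": [0, 0, 0], "jaw": 5}, {"slide": [2.4, -0.6, 24], "dr": [0, 0, 0], "jaw": 5}, {"slide": [2.4, -0.6, 26], "dr": [0, 0, 0], "jaw": 5}]}}

```text
clock: 5.3
position: [511.7, 112.8, 158.2]
ee_rot: [-0.638, 0.77, -0.0, 0.0]
contact_force: [0.2, -0.3, -0.4]
gripper_width: 11.0
grasp_force: 58.4
```

```bash
python3 - <<'E'
from h import *
s=arm.read_state();print(s["position"],s["wrist_torque"]);
a=optics.get_image("scene");b=optics.get_image("top")
cv2.imwrite("pics/s3.png",a)
o=np.zeros((600,800,3),np.uint8)
o[:,:400]=cv2.convertScaleAbs(cv2.resize(a[150:210,400:440],(400,600),interpolation=2),alpha=1.5)
o[:,400:]=cv2.convertScaleAbs(cv2.resize(b[190:250,220:260],(400,600),interpolation=2),alpha=1.8)
cv2.imwrite("pics/c4.png",o)
E
```

```text
[511.67730316 112.79104704 158.24428705] [0.01954554 0.01013894 0.00753509]
```

View pics/c4.png

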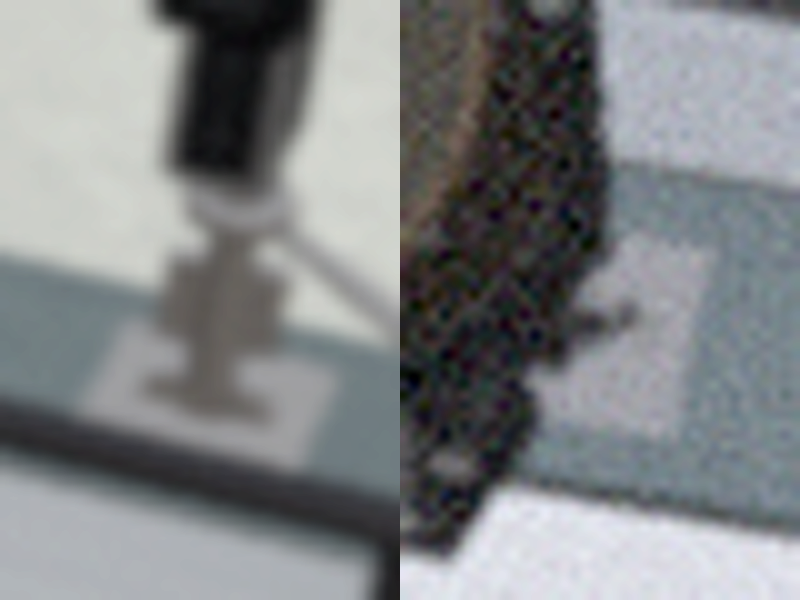

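The key tip now stands in the slot: its depth is 3 mm below the plate with no force. I'll lower it further.

>>> {"name": "step_arm", "arguments": {"motion": [{"slide": [0, 0, 3], "dr": [0, 0, 0], "jaw": 5}, {"slide": [0, 0, 6], "dr": [0, 0, 0], "jaw": 5}, {"slide": [0, 0, 9], "dr": [0, 0, 0], "jaw": 5}, {"slide": [0, 0, 12], "dr": [0, 0, 0], "jaw": 5}, {"slide": [0, 0, 15], "dr": [0, 0, 0], "jaw": 5}, {"slide": [0, 0, 18], "dr": [0, 0, 0], "jaw": 5}, {"slide": [0, 0, 21], "dr": [0, 0, 0], "jaw": 5}, {"slide": [0, 0, 24], "dr": [0, 0, 0], "jaw": 5}]}}

```text
clock: 6.4
position: [510.8, 112.4, 133.6]
ee_rot: [-0.638, 0.77, 0.0, -0.001]
contact_force: [-4.3, 0.5, 2.2]
gripper_width: 10.8
grasp_force: 59.1
```

>>> {"name": "step_arm", "arguments": {"motion": [{"slide": [0, 0.8, 3], "dr": [0, 0, 0], "jaw": 5}, {"slide": [0, 0.8, 6], "dr": [0, 0, 0], "jaw": 5}, {"slide": [0, 0.8, 10], "dr": [0, 0, 0], "jaw": 5}, {"slide": [0, 0.8, 14], "dr": [0, 0, 0], "jaw": 5}, {"slide": [0, 0.8, 17], "dr": [0, 0, 0], "jaw": 5}, {"slide": [0, 0.8, 20], "dr": [0, 0, 0], "jaw": 5}, {"slide": [0, 0.8, 23], "dr": [0, 0, 0], "jaw": 5}, {"slide": [0, 0.8, 24], "dr": [0, 0, 0], "jaw": 5}]}}

```text
clock: 7.4
position: [511.3, 113.0, 111.2]
ee_rot: [-0.638, 0.77, -0.0, 0.0]
contact_force: [-6.3, 1.0, 10.3]
gripper_width: 11.0
grasp_force: 60.0
```

Seated: TCP is 11.2 mm above the plate, as when it was gripped in the block. I'll try a 28° clockwise turn about the key axis, which lies about 3.5 mm off the TCP along tool -x.

>>> {"name": "step_arm", "arguments": {"motion": [{"slide": [0, 1, -0.5], "dr": [0, 0, 0], "jaw": 5}, {"slide": [0, 1.3, -1], "dr": [0, 0, 0.6], "jaw": 5}, {"slide": [-0.1, 1.7, -1], "dr": [0, 0, 1.2], "jaw": 5}, {"slide": [-0.1, 2.0, -1], "dr": [0, 0, 1.8], "jaw": 5}, {"slide": [-0.2, 2.3, -1], "dr": [0, 0, 2.4], "jaw": 5}, {"slide": [-0.3, 2.5, -1], "dr": [0, 0, 3], "jaw": 5}, {"slide": [-0.4, 2.7, -1], "dr": [0, 0, 3.5], "jaw": 5}, {"slide": [-0.4, 2.7, -1], "dr": [0, 0, 3.5], "jaw": 5}]}}

```text
clock: 8.4
position: [508.9, 114.3, 111.4]
ee_rot: [-0.434, 0.901, 0.0, 0.001]
contact_force: [-3.2, 2.2, -0.4]
gripper_width: 11.2
grasp_force: 58.8
```

```bash
python3 - <<'E'
from h import *
s=arm.read_state();print(s["clock"],s["position"],s["wrist_torque"],s["contact_force"])
y=R.from_quat(s["ee_rot"]).as_matrix()[:,1];print(np.degrees(np.arctan2(y[1],y[0])))
E
```

```text
8.4 [508.86798101 114.34253598 111.37321552] [0.66954721 0.7597935  0.3790662 ] [-3.16585202  2.18094633 -0.41086583]
141.4519376068974
```

The torque of 0.38 N m at about 0.3 rad is the hard stop, so this is a wrong key. I'll turn it back until the torque goes slack.

>>> {"name": "step_arm", "arguments": {"motion": [{"slide": [0, -0.2, 0], "dr": [0, 0, -0.5], "jaw": 5}, {"slide": [-0.1, -0.5, 0], "dr": [0, 0, -1], "jaw": 5}, {"slide": [-0.1, -0.8, 0], "dr": [0, 0, -1.5], "jaw": 5}, {"slide": [-0.2, -1.0, 0], "dr": [0, 0, -2], "jaw": 5}, {"slide": [-0.2, -1.2, 0], "dr": [0, 0, -2.4], "jaw": 5}, {"slide": [-0.2, -1.2, 0], "dr": [0, 0, -2.4], "jaw": 5}, {"slide": [-0.2, -1.2, 0], "dr": [0, 0, -2.4], "jaw": 5}, {"slide": [-0.2, -1.2, 0], "dr": [0, 0, -2.4], "jaw": 5}]}}

```text
clock: 9.4
position: [509.7, 113.2, 111.4]
ee_rot: [-0.577, 0.817, -0.0, 0.0]
contact_force: [1.1, 1.1, -1.4]
gripper_width: 11.3
grasp_force: 58.7
```

```bash
cat >>h.py <<'E'
def st():
    s=arm.read_state();y=R.from_quat(s["ee_rot"]).as_matrix()[:,1]
    print(s["clock"],s["position"].round(1),"F",s["contact_force"].round(1),"Mz",s["wrist_torque"].round(2),"yaw",np.degrees(np.arctan2(y[1],y[0])).round(1))
E
python3 -c "
from h import *
st()"
```

```text
9.4 [509.7 113.2 111.4] F [ 1.1  1.1 -1.4] Mz [-0.   -0.03 -0.01] yaw 160.5
```

>>> {"name": "step_arm", "arguments": {"motion": [{"slide": [0, -0.1, 0], "dr": [0, 0, -0.2], "jaw": 5}, {"slide": [0, -0.2, 0], "dr": [0, 0, -0.4], "jaw": 5}, {"slide": [0, -0.3, 0], "dr": [0, 0, -0.6], "jaw": 5}, {"slide": [0, -0.3, 0], "dr": [0, 0, -0.6], "jaw": 5}, {"slide": [0, -0.3, 0], "dr": [0, 0, -0.6], "jaw": 5}, {"slide": [0, -0.3, 0], "dr": [0, 0, -0.6], "jaw": 5}, {"slide": [0, -0.3, 0], "dr": [0, 0, -0.6], "jaw": 5}, {"slide": [0, -0.3, 0], "dr": [0, 0, -0.6], "jaw": 5}]}}

```text
clock: 10.4
position: [509.7, 113.1, 111.4]
ee_rot: [-0.611, 0.792, -0.0, 0.0]
contact_force: [-0.9, -0.4, -0.5]
gripper_width: 10.8
grasp_force: 58.7
```

```bash
python3 -c "
from h import *
st()"
```

```text
10.4 [509.7 113.1 111.4] F [-0.9 -0.4 -0.5] Mz [ 0.    0.   -0.01] yaw 165.3
```

>>> {"name": "step_arm", "arguments": {"motion": [{"slide": [0, 0, -2], "dr": [0, 0, 0], "jaw": 5}, {"slide": [0, 0, -4], "dr": [0, 0, 0], "jaw": 5}, {"slide": [0, 0, -6], "dr": [0, 0, 0], "jaw": 5}, {"slide": [0, 0, -9], "dr": [0, 0, 0], "jaw": 5}, {"slide": [0, 0, -12], "dr": [0, 0, 0], "jaw": 5}, {"slide": [0, 0, -14], "dr": [0, 0, 0], "jaw": 5}, {"slide": [0, 0, -16], "dr": [0, 0, 0], "jaw": 5}, {"slide": [0, 0, -16], "dr": [0, 0, 0], "jaw": 5}]}}

```text
clock: 11.4
position: [509.7, 113.1, 127.5]
ee_rot: [-0.611, 0.792, -0.0, 0.0]
contact_force: [0.2, -0.5, -0.8]
gripper_width: 11.5
grasp_force: 58.7
```

```bash
python3 -c "
from h import *
st()"
```

```text
11.4 [509.7 113.1 127.5] F [ 0.2 -0.5 -0.8] Mz [0.02 0.02 0.03] yaw 165.3
```

It came out freely. I'll return it to its slot, with the gripper where it gripped the key there.

```bash
python3 -c "
from h import *
to((509.7,113.1,180),165.3);to((467,-248.5,180),184.7)"
```

```text
slide [0.0, 0.0, -52.5] dr [-0.0, 0.0, 0.0]
slide [360.6, -50.4, -52.6] dr [-0.0, 0.0, -2.42]
```

>>> {"name": "step_arm", "arguments": {"motion": [{"slide": [0, 0, -40], "dr": [0, 0, 0], "jaw": 5}, {"slide": [40, -5, -52.5], "dr": [0, 0, -0.3], "jaw": 5}, {"slide": [98, -13, -52.5], "dr": [0, 0, -0.7], "jaw": 5}, {"slide": [157, -21, -52.5], "dr": [0, 0, -1.1], "jaw": 5}, {"slide": [216, -30, -52.5], "dr": [0, 0, -1.5], "jaw": 5}, {"slide": [275, -38, -52.5], "dr": [0, 0, -1.9], "jaw": 5}, {"slide": [330, -46, -52.5], "dr": [0, 0, -2.3], "jaw": 5}, {"slide": [360.5, -50.4, -52.5], "dr": [0, 0, -2.42], "jaw": 5}]}}

```text
clock: 12.4
position: [466.2, -250.8, 179.6]
ee_rot: [0.735, -0.678, -0.0, 0.0]
contact_force: [0.7, 0.4, -1.8]
gripper_width: 11.0
grasp_force: 59.7
```

```bash
python3 - <<'E'
from h import *
st()
a=optics.get_image("scene");st();to((467,-248.5,126),184.7)
cv2.imwrite("pics/s4.png",a)
cv2.imwrite("pics/c5.png",cv2.convertScaleAbs(cv2.resize(a[100:200,200:300],(600,600),interpolation=2),alpha=1.5))
E
```

```text
12.4 [ 466.2 -250.8  179.6] F [ 0.7  0.4 -1.8] Mz [ 0.04 -0.01  0.03] yaw -175.4
12.45 [ 466.1 -252.7  179.5] F [ 1.2 -2.2  0.3] Mz [-0.25 -0.14  0.04] yaw -175.5
slide [-4.2, -1.2, 53.5] dr [0.01, -0.01, -0.02]
```

View pics/c5.png

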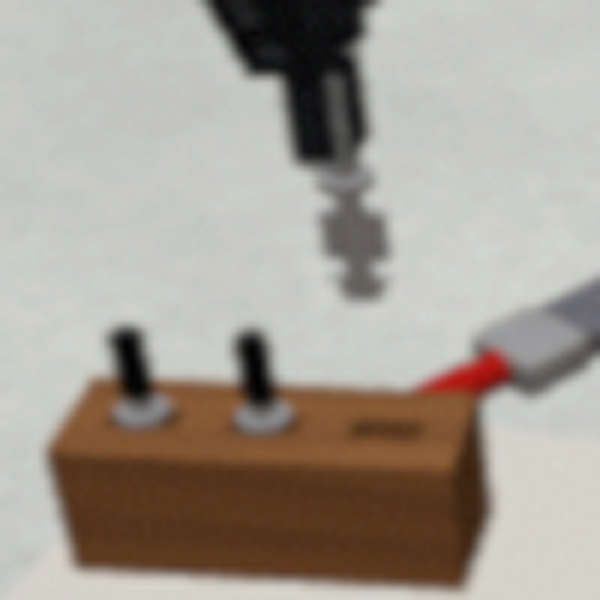

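The key hangs upright over its empty slot, which is at about scene (264,171). The arm was still settling, so I'll go straight down from the commanded pose.

>>> {"name": "step_arm", "arguments": {"motion": [{"slide": [0, 0, 15], "dr": [0, 0, 0], "jaw": 5}, {"slide": [0, 0, 35], "dr": [0, 0, 0], "jaw": 5}, {"slide": [0, 0, 48], "dr": [0, 0, 0], "jaw": 5}, {"slide": [0, 0, 54], "dr": [0, 0, 0], "jaw": 5}, {"slide": [0, 0, 58], "dr": [0, 0, 0], "jaw": 5}, {"slide": [0, 0, 62], "dr": [0, 0, 0], "jaw": 5}, {"slide": [0, 0, 65], "dr": [0, 0, 0], "jaw": 5}, {"slide": [0, 0, 68], "dr": [0, 0, 0], "jaw": 5}]}}

```text
clock: 13.45
position: [467.2, -248.5, 111.9]
ee_rot: [0.735, -0.678, 0.0, -0.0]
contact_force: [-1.4, -0.3, 2.2]
gripper_width: 10.7
grasp_force: 59.8
```

>>> {"name": "step_arm", "arguments": {"motion": [{"slide": [0, 0, 5], "dr": [0, 0, 0], "jaw": 5}, {"slide": [0, 0, 11], "dr": [0, 0, 0], "jaw": 5}, {"slide": [0, 0, 18], "dr": [0, 0, 0], "jaw": 5}, {"slide": [0, 0, 25], "dr": [0, 0, 0], "jaw": 5}, {"slide": [0, 0, 32], "dr": [0, 0, 0], "jaw": 5}, {"slide": [0, 0, 38], "dr": [0, 0, 0], "jaw": 5}, {"slide": [0, 0, 40], "dr": [0, 0, 0], "jaw": 5}, {"slide": [0, 0, 40], "dr": [0, 0, 0], "jaw": 5}]}}

```text
clock: 14.45
position: [466.5, -248.3, 71.4]
ee_rot: [0.735, -0.678, -0.001, 0.0]
contact_force: [-1.6, -0.8, -2.3]
gripper_width: 10.8
grasp_force: 59.7
```

The key is back in its block slot. I'll release it and move over the middle key.

>>> {"name": "step_arm", "arguments": {"motion": [{"slide": [0, 0, 0], "dr": [0, 0, 0], "jaw": 40}, {"slide": [0, 0, 0], "dr": [0, 0, 0], "jaw": 60}, {"slide": [0, 0, -5], "dr": [0, 0, 0], "jaw": 60}, {"slide": [0, 0, -40], "dr": [0, 0, 0], "jaw": 60}, {"slide": [10, -1, -52], "dr": [0, 0, -0.3], "jaw": 60}, {"slide": [46, -3, -52], "dr": [0, 0, -0.5], "jaw": 60}, {"slide": [46, -3, -52], "dr": [0, 0, -0.5], "jaw": 60}, {"slide": [46, -3, -52], "dr": [0, 0, -0.5], "jaw": 60}]}}

```text
clock: 15.45
position: [473.5, -293.8, 123.8]
ee_rot: [0.758, -0.652, -0.0, -0.0]
contact_force: [-0.2, 0.8, 0.3]
gripper_width: 60.2
grasp_force: 0.0
```

```bash
python3 - <<'E'
from h import *
st();to((473.4,-293.9,71.4),188.7)
a=optics.get_image("scene");cv2.imwrite("pics/s5.png",a)
cv2.imwrite("pics/c6.png",cv2.convertScaleAbs(cv2.resize(a[110:210,200:300],(600,600),interpolation=2),alpha=1.5))
E
```

```text
15.45 [ 473.5 -293.8  123.8] F [-0.2  0.8  0.3] Mz [ 0.04 -0.01  0.02] yaw -171.4
slide [0.1, 0.2, 52.4] dr [-0.0, 0.0, -0.01]
```

View pics/c6.png

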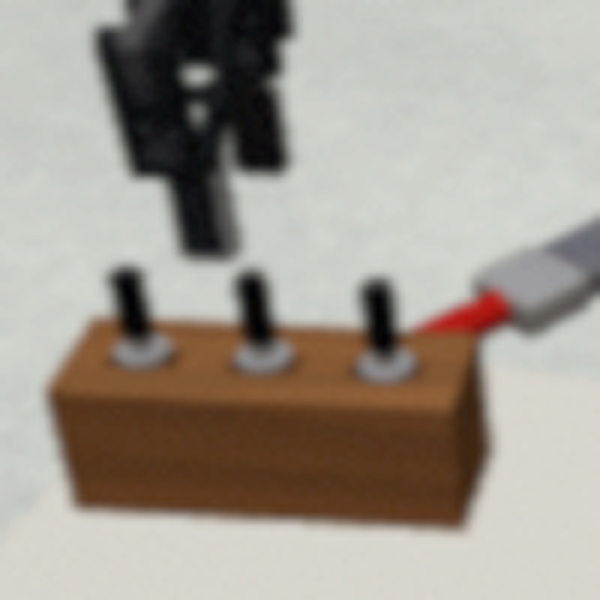

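All three keys stand upright in the block, heads at about (221,157), (242,157) and (263,159), and the gripper is above the middle one. Descend, grip, lift.

>>> {"name": "step_arm", "arguments": {"motion": [{"slide": [0, 0, 20], "dr": [0, 0, 0], "jaw": 60}, {"slide": [0, 0, 42], "dr": [0, 0, 0], "jaw": 60}, {"slide": [0, 0, 52.5], "dr": [0, 0, 0], "jaw": 60}, {"slide": [0, 0, 52.5], "dr": [0, 0, 0], "jaw": 20}, {"slide": [0, 0, 52.5], "dr": [0, 0, 0], "jaw": 5}, {"slide": [0, 0, 52.5], "dr": [0, 0, 0], "jaw": 5}, {"slide": [0, 0, 52.5], "dr": [0, 0, 0], "jaw": 5}, {"slide": [0, 0, 52.5], "dr": [0, 0, 0], "jaw": 5}]}}

```text
clock: 16.5
position: [473.7, -294.2, 72.2]
ee_rot: [0.759, -0.652, 0.0, 0.0]
contact_force: [-2.5, 0.2, 6.2]
gripper_width: 11.5
grasp_force: 58.5
```

>>> {"name": "step_arm", "arguments": {"motion": [{"slide": [0, 0, -12], "dr": [0, 0, 0], "jaw": 5}, {"slide": [0, 0, -35], "dr": [0, 0, 0], "jaw": 5}, {"slide": [0, 0, -60], "dr": [0, 0, 0], "jaw": 5}, {"slide": [0, 0, -90], "dr": [0, 0, 0], "jaw": 5}, {"slide": [0, 0, -108], "dr": [0, 0, 0], "jaw": 5}, {"slide": [0, 0, -112], "dr": [0, 0, 0], "jaw": 5}, {"slide": [0, 0, -112], "dr": [0, 0, 0], "jaw": 5}, {"slide": [0, 0, -112], "dr": [0, 0, 0], "jaw": 5}]}}

```text
clock: 17.5
position: [473.2, -293.8, 182.2]
ee_rot: [0.759, -0.652, -0.001, 0.0]
contact_force: [-0.7, 0.3, -0.5]
gripper_width: 11.2
grasp_force: 58.5
```

```bash
python3 - <<'E'
from h import *
st();to((510.4,116.5,184),169.3)
E
```

```text
17.5 [ 473.2 -293.8  182.2] F [-0.7  0.3 -0.5] Mz [0.03 0.01 0.02] yaw -171.3
slide [-400.0, -98.6, -1.5] dr [0.01, 0.01, 2.42]
```

>>> {"name": "step_arm", "arguments": {"motion": [{"slide": [-45, -11, 0], "dr": [0, 0, 0.4], "jaw": 5}, {"slide": [-105, -26, 0], "dr": [0, 0, 0.8], "jaw": 5}, {"slide": [-165, -41, 0], "dr": [0, 0, 1.2], "jaw": 5}, {"slide": [-225, -56, 0], "dr": [0, 0, 1.6], "jaw": 5}, {"slide": [-285, -71, 0], "dr": [0, 0, 2.0], "jaw": 5}, {"slide": [-345, -86, 0], "dr": [0, 0, 2.3], "jaw": 5}, {"slide": [-390, -96, 0], "dr": [0, 0, 2.42], "jaw": 5}, {"slide": [-400, -98.6, 0], "dr": [0, 0, 2.42], "jaw": 5}]}}

```text
clock: 18.5
position: [510.7, 118.7, 182.4]
ee_rot: [-0.64, 0.769, 0.0, -0.001]
contact_force: [-0.1, -0.1, -0.2]
gripper_width: 10.9
grasp_force: 58.5
```

>>> {"name": "step_arm", "arguments": {"motion": [{"slide": [0, 0, 5], "dr": [0, 0, 0], "jaw": 5}, {"slide": [0, 0, 10], "dr": [0, 0, 0], "jaw": 5}, {"slide": [0, 0, 16], "dr": [0, 0, 0], "jaw": 5}, {"slide": [0, 0, 20], "dr": [0, 0, 0], "jaw": 5}, {"slide": [0, 0, 20], "dr": [0, 0, 0], "jaw": 5}, {"slide": [0, 0, 20], "dr": [0, 0, 0], "jaw": 5}, {"slide": [0, 0, 20], "dr": [0, 0, 0], "jaw": 5}, {"slide": [0, 0, 20], "dr": [0, 0, 0], "jaw": 5}]}}

```text
clock: 19.5
position: [511.0, 116.3, 163.5]
ee_rot: [-0.638, 0.77, -0.0, 0.0]
contact_force: [-0.3, -0.3, -1.2]
gripper_width: 11.0
grasp_force: 58.5
```

```bash
python3 - <<'E'
from h import *
st();s=arm.read_state();P=s["position"]
a=optics.get_image("scene");cv2.imwrite("pics/s6.png",a)
o=np.zeros((600,800,3),np.uint8)
o[:,:400]=cv2.convertScaleAbs(cv2.resize(a[150:210,400:440],(400,600),interpolation=2),alpha=1.5)
o[:,400:]=cv2.convertScaleAbs(cv2.resize(cv2.imread("pics/s3.png")[150:210,400:440],(400,600),interpolation=2),alpha=1.5)
cv2.imwrite("pics/c7.png",o);to((510.4,116.5,158),169.3)
print(proj("scene",P-[0,0,12]),proj("scene",np.array([511.7,112.8,147])))
E
```

```text
19.5 [511.  116.3 163.5] F [-0.3 -0.3 -1.2] Mz [0.01 0.03 0.02] yaw 169.3
slide [-0.0, 0.5, 5.4] dr [-0.0, 0.0, 0.0]
[423.91302342 168.33944953] [421.67848721 170.26862807]
```

View pics/c7.png

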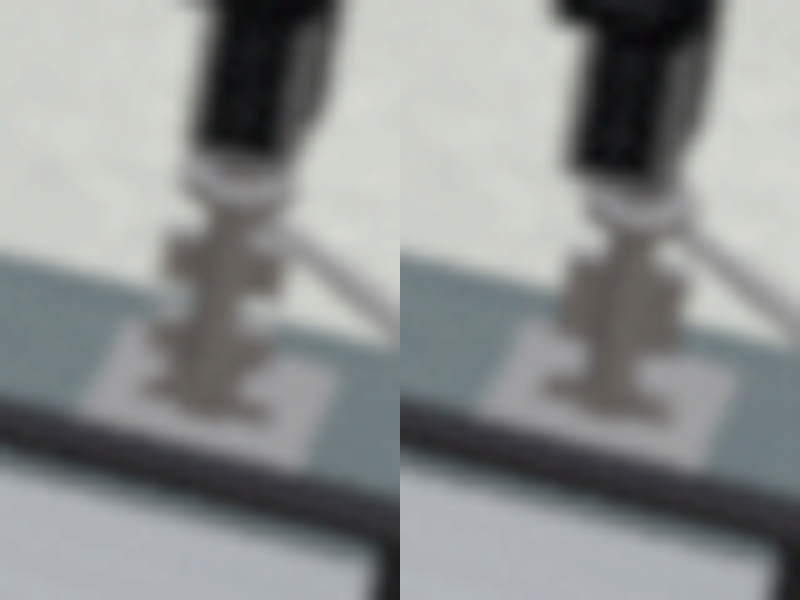

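Against the previous successful insertion (right half), this key is about 1 px further left at the same depth. I'll shift it about 1.3 mm in +y and lower.

>>> {"name": "step_arm", "arguments": {"motion": [{"slide": [-1.3, 0.5, 0], "dr": [0, 0, 0], "jaw": 5}, {"slide": [-1.3, 0.5, 3], "dr": [0, 0, 0], "jaw": 5}, {"slide": [-1.3, 0.5, 6], "dr": [0, 0, 0], "jaw": 5}, {"slide": [-1.3, 0.5, 9], "dr": [0, 0, 0], "jaw": 5}, {"slide": [-1.3, 0.5, 12], "dr": [0, 0, 0], "jaw": 5}, {"slide": [-1.3, 0.5, 15], "dr": [0, 0, 0], "jaw": 5}, {"slide": [-1.3, 0.5, 18], "dr": [0, 0, 0], "jaw": 5}, {"slide": [-1.3, 0.5, 20], "dr": [0, 0, 0], "jaw": 5}]}}

```text
clock: 20.55
position: [510.7, 117.6, 143.1]
ee_rot: [-0.638, 0.77, -0.0, -0.0]
contact_force: [-0.2, -0.0, -0.9]
gripper_width: 11.1
grasp_force: 58.5
```

```bash
python3 -c "
from h import *
st()"
```

```text
20.55 [510.7 117.6 143.1] F [-0.2 -0.  -0.9] Mz [ 0.   -0.06  0.  ] yaw 169.3
```

>>> {"name": "step_arm", "arguments": {"motion": [{"slide": [0, 0, 5], "dr": [0, 0, 0], "jaw": 5}, {"slide": [0, 0, 10], "dr": [0, 0, 0], "jaw": 5}, {"slide": [0, 0, 15], "dr": [0, 0, 0], "jaw": 5}, {"slide": [0, 0, 20], "dr": [0, 0, 0], "jaw": 5}, {"slide": [0, 0, 25], "dr": [0, 0, 0], "jaw": 5}, {"slide": [0, 0, 29], "dr": [0, 0, 0], "jaw": 5}, {"slide": [0, 0, 32], "dr": [0, 0, 0], "jaw": 5}, {"slide": [0, 0, 32], "dr": [0, 0, 0], "jaw": 5}]}}

```text
clock: 21.55
position: [510.6, 117.6, 112.2]
ee_rot: [-0.638, 0.77, -0.0, -0.0]
contact_force: [-3.0, -0.4, 4.5]
gripper_width: 11.1
grasp_force: 59.3
```

>>> {"name": "step_arm", "arguments": {"motion": [{"slide": [0, 0, 0], "dr": [0, 0, 0.6], "jaw": 5}, {"slide": [0, 0, 0], "dr": [0, 0, 1.2], "jaw": 5}, {"slide": [0, 0, 0], "dr": [0, 0, 1.8], "jaw": 5}, {"slide": [0, 0, 0], "dr": [0, 0, 2.3], "jaw": 5}, {"slide": [0, 0, 0], "dr": [0, 0, 2.8], "jaw": 5}, {"slide": [0, 0, 0], "dr": [0, 0, 3.2], "jaw": 5}, {"slide": [0, 0, 0], "dr": [0, 0, 3.4], "jaw": 5}, {"slide": [0, 0, 0], "dr": [0, 0, 3.4], "jaw": 5}]}}

```text
clock: 22.55
position: [511.6, 118.3, 112.2]
ee_rot: [-0.44, 0.898, -0.0, 0.001]
contact_force: [-1.2, 2.7, 4.9]
gripper_width: 11.2
grasp_force: 58.9
```

```bash
python3 -c "
from h import *
st()"
```

```text
22.55 [511.6 118.3 112.2] F [-1.2  2.7  4.9] Mz [0.76 0.21 0.35] yaw 142.2
```

Hard stop again (0.35 N m), so this is a wrong key too. I'll turn it back and draw it out.

>>> {"name": "step_arm", "arguments": {"motion": [{"slide": [0, 0, 0], "dr": [0, 0, -1], "jaw": 5}, {"slide": [0, 0, 0], "dr": [0, 0, -2], "jaw": 5}, {"slide": [0, 0, 0], "dr": [0, 0, -2.9], "jaw": 5}, {"slide": [0, 0, 0], "dr": [0, 0, -2.9], "jaw": 5}, {"slide": [0, 0, -3], "dr": [0, 0, -2.9], "jaw": 5}, {"slide": [0, 0, -7], "dr": [0, 0, -2.9], "jaw": 5}, {"slide": [0, 0, -12], "dr": [0, 0, -2.9], "jaw": 5}, {"slide": [0, 0, -16], "dr": [0, 0, -2.9], "jaw": 5}]}}

```text
clock: 23.55
position: [510.6, 117.6, 127.5]
ee_rot: [-0.611, 0.792, 0.0, -0.0]
contact_force: [0.8, 0.6, -1.1]
gripper_width: 11.3
grasp_force: 58.5
```

```bash
python3 -c "
from h import *
st();to((473.5,-294,182),184.7)"
```

```text
23.55 [510.6 117.6 127.5] F [ 0.8  0.6 -1.1] Mz [ 0.06 -0.02 -0.  ] yaw 165.3
slide [407.5, -68.5, -54.4] dr [0.0, -0.0, -2.42]
```

Free again. Lift, carry it back to the middle slot.

>>> {"name": "step_arm", "arguments": {"motion": [{"slide": [0, 0, -45], "dr": [0, 0, 0], "jaw": 5}, {"slide": [50, -8, -54.5], "dr": [0, 0, -0.3], "jaw": 5}, {"slide": [110, -18.5, -54.5], "dr": [0, 0, -0.7], "jaw": 5}, {"slide": [171, -29, -54.5], "dr": [0, 0, -1.1], "jaw": 5}, {"slide": [232, -39, -54.5], "dr": [0, 0, -1.5], "jaw": 5}, {"slide": [293, -49, -54.5], "dr": [0, 0, -1.9], "jaw": 5}, {"slide": [354, -60, -54.5], "dr": [0, 0, -2.3], "jaw": 5}, {"slide": [407.5, -68.5, -54.5], "dr": [0, 0, -2.42], "jaw": 5}]}}

```text
clock: 24.55
position: [473.1, -296.1, 182.0]
ee_rot: [0.735, -0.678, 0.0, -0.0]
contact_force: [1.1, -0.5, -0.8]
gripper_width: 10.9
grasp_force: 59.8
```

>>> {"name": "step_arm", "arguments": {"motion": [{"slide": [0, 0, 5], "dr": [0, 0, 0], "jaw": 5}, {"slide": [0, 0, 25], "dr": [0, 0, 0], "jaw": 5}, {"slide": [0, 0, 42], "dr": [0, 0, 0], "jaw": 5}, {"slide": [0, 0, 52], "dr": [0, 0, 0], "jaw": 5}, {"slide": [0, 0, 58], "dr": [0, 0, 0], "jaw": 5}, {"slide": [0, 0, 62], "dr": [0, 0, 0], "jaw": 5}, {"slide": [0, 0, 66], "dr": [0, 0, 0], "jaw": 5}, {"slide": [0, 0, 68], "dr": [0, 0, 0], "jaw": 5}]}}

```text
clock: 25.55
position: [473.7, -293.9, 113.9]
ee_rot: [0.735, -0.678, 0.0, -0.0]
contact_force: [0.1, -0.4, -1.2]
gripper_width: 11.1
grasp_force: 59.8
```

>>> {"name": "step_arm", "arguments": {"motion": [{"slide": [0, 0, 6], "dr": [0, 0, 0], "jaw": 5}, {"slide": [0, 0, 13], "dr": [0, 0, 0], "jaw": 5}, {"slide": [0, 0, 20], "dr": [0, 0, 0], "jaw": 5}, {"slide": [0, 0, 27], "dr": [0, 0, 0], "jaw": 5}, {"slide": [0, 0, 34], "dr": [0, 0, 0], "jaw": 5}, {"slide": [0, 0, 40], "dr": [0, 0, 0], "jaw": 5}, {"slide": [0, 0, 42], "dr": [0, 0, 0], "jaw": 5}, {"slide": [0, 0, 42], "dr": [0, 0, 0], "jaw": 5}]}}

```text
clock: 26.55
position: [473.5, -293.9, 72.3]
ee_rot: [0.735, -0.678, -0.0, 0.0]
contact_force: [-1.9, 0.9, 3.4]
gripper_width: 11.2
grasp_force: 60.4
```

>>> {"name": "step_arm", "arguments": {"motion": [{"slide": [0, 0, 0], "dr": [0, 0, 0], "jaw": 40}, {"slide": [0, 0, 0], "dr": [0, 0, 0], "jaw": 60}, {"slide": [0, 0, -5], "dr": [0, 0, 0], "jaw": 60}, {"slide": [0, 0, -40], "dr": [0, 0, 0], "jaw": 60}, {"slide": [10, -1, -52], "dr": [0, 0, -0.3], "jaw": 60}, {"slide": [50, -3.4, -52], "dr": [0, 0, -0.5], "jaw": 60}, {"slide": [50, -3.4, -52], "dr": [0, 0, -0.5], "jaw": 60}, {"slide": [50, -3.4, -52], "dr": [0, 0, -0.5], "jaw": 60}]}}

```text
clock: 27.55
position: [480.7, -343.3, 123.6]
ee_rot: [0.758, -0.652, -0.0, 0.0]
contact_force: [0.6, 0.5, -0.4]
gripper_width: 60.1
grasp_force: 0.0
```

>>> {"name": "step_arm", "arguments": {"motion": [{"slide": [0, 0, 20], "dr": [0, 0, 0], "jaw": 60}, {"slide": [0, 0, 42], "dr": [0, 0, 0], "jaw": 60}, {"slide": [0, 0, 52.5], "dr": [0, 0, 0], "jaw": 60}, {"slide": [0, 0, 52.5], "dr": [0, 0, 0], "jaw": 20}, {"slide": [0, 0, 52.5], "dr": [0, 0, 0], "jaw": 5}, {"slide": [0, 0, 52.5], "dr": [0, 0, 0], "jaw": 5}, {"slide": [0, 0, 52.5], "dr": [0, 0, 0], "jaw": 5}, {"slide": [0, 0, 52.5], "dr": [0, 0, 0], "jaw": 5}]}}

```text
clock: 28.55
position: [481.2, -343.7, 72.3]
ee_rot: [0.759, -0.652, 0.0, -0.0]
contact_force: [-1.5, 1.2, 6.1]
gripper_width: 11.0
grasp_force: 58.5
```

>>> {"name": "step_arm", "arguments": {"motion": [{"slide": [0, 0, -12], "dr": [0, 0, 0], "jaw": 5}, {"slide": [0, 0, -35], "dr": [0, 0, 0], "jaw": 5}, {"slide": [0, 0, -60], "dr": [0, 0, 0], "jaw": 5}, {"slide": [0, 0, -90], "dr": [0, 0, 0], "jaw": 5}, {"slide": [0, 0, -108], "dr": [0, 0, 0], "jaw": 5}, {"slide": [0, 0, -112], "dr": [0, 0, 0], "jaw": 5}, {"slide": [0, 0, -112], "dr": [0, 0, 0], "jaw": 5}, {"slide": [0, 0, -112], "dr": [0, 0, 0], "jaw": 5}]}}

```text
clock: 29.55
position: [480.5, -343.2, 182.1]
ee_rot: [0.759, -0.652, -0.001, 0.0]
contact_force: [-0.9, -0.1, -0.5]
gripper_width: 10.7
grasp_force: 58.4
```

```bash
python3 -c "
from h import *
st();to((510.6,117.3,183),169.3)"
```

```text
29.55 [ 480.5 -343.2  182.1] F [-0.9 -0.1 -0.5] Mz [ 0.03  0.03 -0.01] yaw -171.3
slide [-450.7, -99.1, -0.5] dr [0.01, 0.01, 2.42]
```

>>> {"name": "step_arm", "arguments": {"motion": [{"slide": [-45, -10, 0], "dr": [0, 0, 0.3], "jaw": 5}, {"slide": [-105, -23, 0], "dr": [0, 0, 0.6], "jaw": 5}, {"slide": [-165, -36, 0], "dr": [0, 0, 1.0], "jaw": 5}, {"slide": [-225, -49, 0], "dr": [0, 0, 1.4], "jaw": 5}, {"slide": [-285, -63, 0], "dr": [0, 0, 1.8], "jaw": 5}, {"slide": [-345, -76, 0], "dr": [0, 0, 2.1], "jaw": 5}, {"slide": [-405, -89, 0], "dr": [0, 0, 2.4], "jaw": 5}, {"slide": [-450.7, -99.1, 0], "dr": [0, 0, 2.42], "jaw": 5}]}}

```text
clock: 30.55
position: [510.6, 119.3, 182.6]
ee_rot: [-0.639, 0.769, 0.0, -0.001]
contact_force: [1.3, -0.2, -0.5]
gripper_width: 11.1
grasp_force: 58.5
```

>>> {"name": "step_arm", "arguments": {"motion": [{"slide": [0, 0, 0], "dr": [0, 0, 0], "jaw": 5}, {"slide": [0, 0, 5], "dr": [0, 0, 0], "jaw": 5}, {"slide": [0, 0, 12], "dr": [0, 0, 0], "jaw": 5}, {"slide": [0, 0, 16], "dr": [0, 0, 0], "jaw": 5}, {"slide": [0, 0, 20], "dr": [0, 0, 0], "jaw": 5}, {"slide": [0, 0, 20], "dr": [0, 0, 0], "jaw": 5}, {"slide": [0, 0, 20], "dr": [0, 0, 0], "jaw": 5}, {"slide": [0, 0, 20], "dr": [0, 0, 0], "jaw": 5}]}}

```text
clock: 31.55
position: [511.2, 117.1, 163.6]
ee_rot: [-0.638, 0.77, -0.0, 0.0]
contact_force: [-0.4, -0.8, -0.3]
gripper_width: 11.2
grasp_force: 58.5
```

```bash
python3 - <<'E'
from h import *
st();to((510.6,117.5,143),169.3)
a=optics.get_image("scene");cv2.imwrite("pics/s7.png",a)
o=np.zeros((600,800,3),np.uint8)
o[:,:400]=cv2.convertScaleAbs(cv2.resize(a[150:210,400:440],(400,600),interpolation=2),alpha=1.5)
o[:,400:]=cv2.convertScaleAbs(cv2.resize(cv2.imread("pics/s6.png")[150:210,400:440],(400,600),interpolation=2),alpha=1.5)
cv2.imwrite("pics/c8.png",o)
E
```

```text
31.55 [511.2 117.1 163.6] F [-0.4 -0.8 -0.3] Mz [ 0.05 -0.01 -0.04] yaw 169.3
slide [-0.3, 0.7, 20.6] dr [-0.0, 0.0, 0.0]
```

View pics/c8.png

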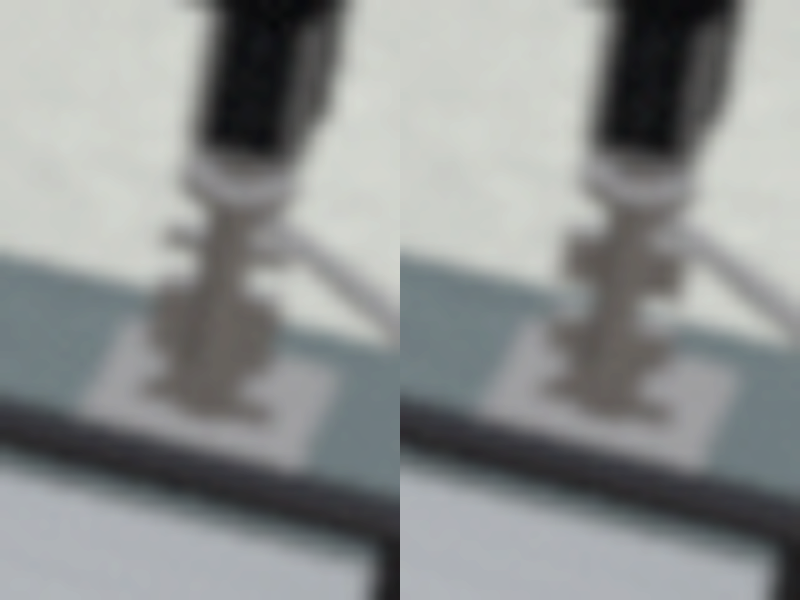

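This key sits in the image just where the second one did before its shift (left against right), so I'll make the same 1.3 mm shift and lower it.

>>> {"name": "step_arm", "arguments": {"motion": [{"slide": [-1.2, 0.6, 0], "dr": [0, 0, 0], "jaw": 5}, {"slide": [-1.2, 0.6, 3], "dr": [0, 0, 0], "jaw": 5}, {"slide": [-1.2, 0.6, 6], "dr": [0, 0, 0], "jaw": 5}, {"slide": [-1.2, 0.6, 9], "dr": [0, 0, 0], "jaw": 5}, {"slide": [-1.2, 0.6, 12], "dr": [0, 0, 0], "jaw": 5}, {"slide": [-1.2, 0.6, 15], "dr": [0, 0, 0], "jaw": 5}, {"slide": [-1.2, 0.6, 18], "dr": [0, 0, 0], "jaw": 5}, {"slide": [-1.2, 0.6, 20], "dr": [0, 0, 0], "jaw": 5}]}}

```text
clock: 32.6
position: [510.6, 118.3, 143.1]
ee_rot: [-0.638, 0.77, 0.0, -0.0]
contact_force: [-0.5, 0.3, -0.9]
gripper_width: 10.8
grasp_force: 58.5
```

>>> {"name": "step_arm", "arguments": {"motion": [{"slide": [0, 0, 5], "dr": [0, 0, 0], "jaw": 5}, {"slide": [0, 0, 10], "dr": [0, 0, 0], "jaw": 5}, {"slide": [0, 0, 15], "dr": [0, 0, 0], "jaw": 5}, {"slide": [0, 0, 20], "dr": [0, 0, 0], "jaw": 5}, {"slide": [0, 0, 25], "dr": [0, 0, 0], "jaw": 5}, {"slide": [0, 0, 29], "dr": [0, 0, 0], "jaw": 5}, {"slide": [0, 0, 32], "dr": [0, 0, 0], "jaw": 5}, {"slide": [0, 0, 32], "dr": [0, 0, 0], "jaw": 5}]}}

```text
clock: 33.6
position: [510.6, 118.3, 112.3]
ee_rot: [-0.638, 0.77, -0.0, -0.0]
contact_force: [-2.7, 0.1, 5.9]
gripper_width: 10.7
grasp_force: 59.2
```

>>> {"name": "step_arm", "arguments": {"motion": [{"slide": [0, 0, -0.5], "dr": [0, 0, 1], "jaw": 5}, {"slide": [0, 0, -0.5], "dr": [0, 0, 2.3], "jaw": 5}, {"slide": [0, 0, -0.5], "dr": [0, 0, 3.6], "jaw": 5}, {"slide": [0, 0, -0.5], "dr": [0, 0, 4.9], "jaw": 5}, {"slide": [0, 0, -0.5], "dr": [0, 0, 6.2], "jaw": 5}, {"slide": [0, 0, -0.5], "dr": [0, 0, 7.5], "jaw": 5}, {"slide": [0, 0, -0.5], "dr": [0, 0, 8.8], "jaw": 5}, {"slide": [0, 0, -0.5], "dr": [0, 0, 10], "jaw": 5}]}}

```text
clock: 34.6
position: [511.6, 117.3, 112.4]
ee_rot: [0.008, 1.0, -0.001, 0.001]
contact_force: [2.0, -4.3, 0.3]
gripper_width: 11.9
grasp_force: 58.5
```

```bash
python3 -c "
from h import *
st()"
```

```text
34.6 [511.6 117.3 112.4] F [ 2.  -4.3  0.3] Mz [-1.7  -0.81  0.1 ] yaw 89.1
```

The key turned 80° with only 0.1 N m of drag, so it is the right one. I'll turn it a little further, then release and rise. I can meanwhile take the handle from the first pictures.

>>> {"name": "step_arm", "arguments": {"motion": [{"slide": [0, 0, 0], "dr": [0, 0, 0.4], "jaw": 5}, {"slide": [0, 0, 0], "dr": [0, 0, 0.7], "jaw": 5}, {"slide": [0, 0, 0], "dr": [0, 0, 0.7], "jaw": 5}, {"slide": [0, 0, 0], "dr": [0, 0, 0.7], "jaw": 30}, {"slide": [0, 0, 0], "dr": [0, 0, 0.7], "jaw": 40}, {"slide": [0, 0, -3], "dr": [0, 0, 0.7], "jaw": 40}, {"slide": [0, 0, -50], "dr": [0, 0, 0.7], "jaw": 40}, {"slide": [0, 0, -95], "dr": [0, 0, 0.7], "jaw": 60}]}}

```text
clock: 35.6
position: [510.5, 118.4, 208.0]
ee_rot: [0.055, 0.999, -0.0, -0.0]
contact_force: [-0.1, 0.7, -0.1]
gripper_width: 56.9
grasp_force: 0.0
```

```bash
python3 - <<'E'
from h import *
st()
def bar(f,x0,x1,y0,y1,th):
    g=cv2.cvtColor(cv2.imread(f),cv2.COLOR_BGR2GRAY)[y0:y1,x0:x1]
    m=(g<th).astype(np.uint8);n,l,s,c=cv2.connectedComponentsWithStats(m);k=1+np.argmax(s[1:,4]);yy,xx=np.where(l==k)
    u=[]
    for x in range(xx.min(),xx.max()+1):
        q=yy[xx==x];u.append((x+x0,q.min()+y0,q.max()+y0))
    return u
for f,b in(("pics/top0.png",(212,278,176,204,45)),("pics/scene0.png",(375,450,180,225,55))):
    print(f,bar(f,*b))
# expected bar ends for a few heights
c=np.array([511,117,0]);X=np.array([.983,-.186,0]);Y=np.array([.186,.983,0])
for z in(138,143,148): print(z,[[proj(n,c+75*X+s*55*Y+[0,0,z]).round(1).tolist() for s in(1,0,-1)] for n in("top","scene")])
E
```

```text
35.6 [510.5 118.4 208. ] F [-0.1  0.7 -0.1] Mz [ 0.08 -0.12 -0.01] yaw 83.7
pics/top0.png [(219, np.int64(182), np.int64(184)), (220, np.int64(182), np.int64(184)), (221, np.int64(182), np.int64(185)), (222, np.int64(182), np.int64(188)), (223, np.int64(182), np.int64(188)), (224, np.int64(183), np.int64(189)), (225, np.int64(183), np.int64(189)), (226, np.int64(183), np.int64(188)), (227, np.int64(183), np.int64(188)), (228, np.int64(183), np.int64(186)), (229, np.int64(184), np.int64(185)), (230, np.int64(184), np.int64(185)), (231, np.int64(184), np.int64(185)), (232, np.int64(185), np.int64(186)), (233, np.int64(184), np.int64(186)), (234, np.int64(184), np.int64(186)), (235, np.int64(184), np.int64(186)), (236, np.int64(185), np.int64(186)), (237, np.int64(185), np.int64(187)), (238, np.int64(185), np.int64(187)), (239, np.int64(185), np.int64(187)), (240, np.int64(185), np.int64(187)), (241, np.int64(186), np.int64(187)), (242, np.int64(186), np.int64(188)), (243, np.int64(186), np.int64(188)), (244, np.int64(186), np.int64(188)), (245, np.int64(187), np.int64(188)), (246, np.i
[... 2877 characters left out ...]
np.int64(219)), (434, np.int64(199), np.int64(220)), (435, np.int64(199), np.int64(220)), (436, np.int64(199), np.int64(220)), (437, np.int64(199), np.int64(221)), (438, np.int64(200), np.int64(221)), (439, np.int64(200), np.int64(221)), (440, np.int64(200), np.int64(220)), (441, np.int64(200), np.int64(219)), (442, np.int64(201), np.int64(208)), (443, np.int64(201), np.int64(205))]
138 [[[217.3, 182.2], [241.8, 186.3], [266.3, 190.4]], [[444.3, 203.3], [413.2, 195.5], [384.0, 188.1]]]
143 [[[216.8, 181.7], [241.3, 185.8], [266.0, 189.9]], [[444.9, 201.1], [413.6, 193.3], [384.2, 185.9]]]
148 [[[216.2, 181.2], [240.9, 185.3], [265.6, 189.4]], [[445.4, 198.8], [414.0, 191.0], [384.4, 183.7]]]
```

The observed bar in the scene view (384,189 to 443,203) matches the projection for height 138 mm, with its middle at about (584.7,103). I'll turn the gripper back and move over it.

```bash
python3 -c "
from h import *
to((584.7,102.5,200),169.3)"
```

```text
slide [-75.5, -7.7, 7.9] dr [-0.0, -0.01, -10.69]
```

>>> {"name": "step_arm", "arguments": {"motion": [{"slide": [-10, -1, 0], "dr": [0, 0, -1.2], "jaw": 60}, {"slide": [-25, -2, 0], "dr": [0, 0, -2.5], "jaw": 60}, {"slide": [-40, -4, 3], "dr": [0, 0, -3.8], "jaw": 60}, {"slide": [-55, -6, 8], "dr": [0, 0, -5.1], "jaw": 60}, {"slide": [-70, -7, 8], "dr": [0, 0, -6.4], "jaw": 60}, {"slide": [-75.5, -7.7, 8], "dr": [0, 0, -7.7], "jaw": 60}, {"slide": [-75.5, -7.7, 8], "dr": [0, 0, -9], "jaw": 60}, {"slide": [-75.5, -7.7, 8], "dr": [0, 0, -10.3], "jaw": 60}]}}

```text
clock: 36.6
position: [584.9, 102.5, 198.8]
ee_rot: [-0.619, 0.786, 0.0, 0.0]
contact_force: [0.5, -0.1, 0.2]
gripper_width: 60.0
grasp_force: 0.0
```

```bash
python3 - <<'E'
from h import *
s=optics.get_image("scene");st();to((584.7,102.5,121),169.3)
cv2.imwrite("pics/s8.png",s);cv2.imwrite("pics/c9.png",cv2.convertScaleAbs(cv2.resize(s[120:235,350:480],(780,600)),alpha=1.5))
E
```

```text
36.65 [584.9 102.5 198.9] F [-0.1  0.2  0.8] Mz [-0.05  0.06  0.06] yaw 166.7
slide [0.1, 0.2, 77.9] dr [0.0, 0.0, -0.33]
```

View pics/c9.png

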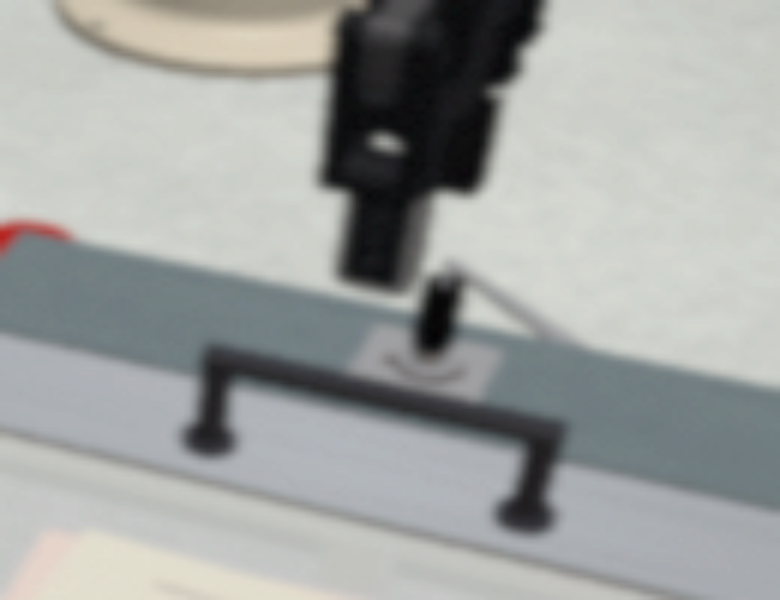

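The key stands seated in the lock at about scene (422,175). The bar's middle is at about (414,185) and the gripper is above it. Lower and grip the bar.

>>> {"name": "step_arm", "arguments": {"motion": [{"slide": [0, 0, 20], "dr": [0, 0, -0.3], "jaw": 60}, {"slide": [0, 0, 45], "dr": [0, 0, -0.3], "jaw": 60}, {"slide": [0, 0, 65], "dr": [0, 0, -0.3], "jaw": 60}, {"slide": [0, 0, 77], "dr": [0, 0, -0.3], "jaw": 60}, {"slide": [0, 0, 77], "dr": [0, 0, -0.3], "jaw": 30}, {"slide": [0, 0, 77], "dr": [0, 0, -0.3], "jaw": 3}, {"slide": [0, 0, 77], "dr": [0, 0, -0.3], "jaw": 3}, {"slide": [0, 0, 77], "dr": [0, 0, -0.3], "jaw": 3}]}}

```text
clock: 37.65
position: [583.9, 102.8, 122.8]
ee_rot: [-0.633, 0.774, 0.001, -0.0]
contact_force: [-5.2, 2.1, 3.6]
gripper_width: 7.4
grasp_force: 58.6
```

```bash
python3 -c "
from h import *
st()"
```

```text
37.65 [583.9 102.8 122.8] F [-5.2  2.1  3.6] Mz [0.6  1.38 0.06] yaw 168.5
```

>>> {"name": "step_arm", "arguments": {"motion": [{"slide": [0, -2.4, -8], "dr": [0, 0, 0], "jaw": 3}, {"slide": [0, -5.3, -15.8], "dr": [0, 0, 0], "jaw": 3}, {"slide": [0, -8.5, -23.4], "dr": [0, 0, 0], "jaw": 3}, {"slide": [0, -12.1, -30.9], "dr": [0, 0, 0], "jaw": 3}, {"slide": [0, -16, -38.2], "dr": [0, 0, 0], "jaw": 3}, {"slide": [0, -20.4, -45.3], "dr": [0, 0, 0], "jaw": 3}, {"slide": [0, -25, -52.1], "dr": [0, 0, 0], "jaw": 3}, {"slide": [0, -30.1, -58.7], "dr": [0, 0, 0], "jaw": 3}]}}

```text
clock: 38.65
position: [609.9, 97.4, 178.5]
ee_rot: [-0.632, 0.775, 0.004, -0.004]
contact_force: [-10.4, 8.0, -3.5]
gripper_width: 7.4
grasp_force: 58.4
```

```bash
python3 -c "
from h import *
st()"
```

```text
38.65 [609.9  97.4 178.5] F [-10.4   8.   -3.5] Mz [2.21 3.12 0.  ] yaw 168.5
```

>>> {"name": "step_arm", "arguments": {"motion": [{"slide": [0, -5.4, -6.4], "dr": [0, 0, 0], "jaw": 3}, {"slide": [0, -11.1, -12.5], "dr": [0, 0, 0], "jaw": 3}, {"slide": [0, -20.1, -21], "dr": [0, 0, 0], "jaw": 3}, {"slide": [0, -29.7, -29], "dr": [0, 0, 0], "jaw": 3}, {"slide": [0, -40, -36.1], "dr": [0, 0, 0], "jaw": 3}, {"slide": [0, -50.7, -42.4], "dr": [0, 0, 0], "jaw": 3}, {"slide": [0, -61.9, -47.9], "dr": [0, 0, 0], "jaw": 3}, {"slide": [0, -68.8, -50.9], "dr": [0, 0, 0], "jaw": 3}]}}

```text
clock: 39.65
position: [679.4, 83.8, 235.7]
ee_rot: [-0.633, 0.774, 0.001, -0.001]
contact_force: [-11.3, 6.5, 11.6]
gripper_width: 7.6
grasp_force: 58.8
```

```bash
python3 -c "
from h import *
st()"
```

```text
39.65 [679.4  83.8 235.7] F [-11.3   6.5  11.6] Mz [1.74 3.72 0.03] yaw 168.6
```

>>> {"name": "step_arm", "arguments": {"motion": [{"slide": [0, -68.8, -50.9], "dr": [0, 0, 0], "jaw": 3}, {"slide": [0, 0, 0], "dr": [0, 0, 0], "jaw": 3}, {"slide": [0, 0, 0], "dr": [0, 0, 0], "jaw": 25}, {"slide": [0, 0, 0], "dr": [0, 0, 0], "jaw": 30}, {"slide": [0, 0, 0], "dr": [0, 0, 0], "jaw": 30}, {"slide": [0, 0, -15], "dr": [0, 0, 0], "jaw": 30}, {"slide": [0, 0, -50], "dr": [0, 0, 0], "jaw": 30}, {"slide": [0, 0, -90], "dr": [0, 0, 0], "jaw": 30}]}}

```text
clock: 40.65
position: [681.9, 82.4, 323.0]
ee_rot: [-0.633, 0.774, -0.0, -0.0]
contact_force: [0.7, 0.5, 0.9]
gripper_width: 30.3
grasp_force: 0.0
```

```bash
python3 - <<'E'
from h import *
st();s=optics.get_image("scene");cv2.imwrite("pics/s9.png",s);st();cv2.imwrite("pics/c10.png",cv2.convertScaleAbs(s,alpha=1.4))
E
```

```text
40.65 [681.9  82.4 323. ] F [0.7 0.5 0.9] Mz [ 0.   -0.11 -0.01] yaw 168.5
40.7 [684.2  82.1 330.8] F [2.1 0.3 6.4] Mz [-0.03 -0.14  0.01] yaw 168.5
```

View pics/c10.png

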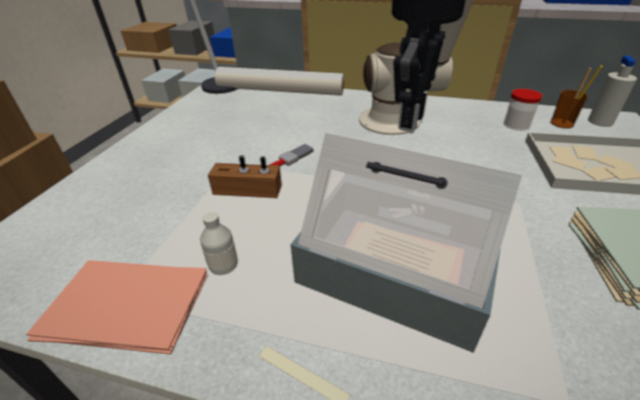

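The lid stands open and clear of the gripper, with its bar at about (407,174). Two keys stand in the block. My first row in that call was a slip (a leftover offset), so I'll check the lid angle from the bar.

```bash
python3 - <<'E'
from h import *
optics.get_image("top");st()
b=np.array([584.7,103,138]);X=np.array([.983,-.186,0])
for t in(.75,.85,.93,1.0,1.1,1.2,1.3):
    c,s=np.cos(t),np.sin(t);p=b+160*X-[0,0,45]+X*(-160*c+45*s)+[0,0,160*s+45*c];print(t,proj("scene",p).round(1))
E
```

```text
40.75 [684.1  82.4 329. ] F [-0.2 -0.1  0.7] Mz [ 0.03 -0.06  0.04] yaw 168.5
0.75 [409.  171.1]
0.85 [406.9 171.6]
0.93 [405.1 172.9]
1.0 [403.2 174.6]
1.1 [400.2 178.2]
1.2 [396.9 183.2]
1.3 [393.2 189.5]
```

```bash
python3 -c "
from bench import arm
print(arm.job_done())"
```

```text
the job is handed in; nothing more can be done
None
```

I handed the job in at about 41 s: the third key turned about 85° clockwise and is still in the lock, the two wrong keys are back in the block, and the lid stands open at an estimated 0.9–1.0 rad with the gripper clear; I did not re-check the jar and brush positions at the end, and the hand-in returned no verdict.

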